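# Index a flange on the welding positioner

## Robot

A 7-joint arm with a two-finger parallel gripper is mounted at the origin on the work surface. World frame = base frame: x ahead of the robot, y to its left, z up, the work surface at z = 0. Lengths are in m, angles in rad, forces in N, time in s.
With the tool pointing down it reaches from about 0.4 to 0.85 m from the base axis. Payload 4.5 kg.
Tool frame: the origin (TCP) lies at the very end of the fingers, on their centre line; the grasp point (between the pads) lies 19 mm behind it (tcp_to_grasp is the z of the grasp point in the tool frame, in m); z points along the fingers, y is the line along which they close (so a half turn about z gives the same grasp; the last joint's range is limited). The gripper opens to 88 mm and grips with 3 to 60 N. Pads are 18 mm wide; open, the fingers measure 123 mm over their backs; the gripper's body (75 mm by 187 mm) begins 45 mm behind the grasp point.
Start: joints at [1.267, 0.689, -0.195, 1.565, 0.157, 0.902, -0.215], TCP at [0.207, -0.59, 0.239] pointing down, gripper open.
Joint ranges: [-3.01, 3.01], [-0.46, 2.08], [-1.47, 1.51], [0.13, 2.56], [-1, 4.14], [0.04, 2.09], [-2.66, 2.66]. Speed limits (rad/s): [2.57, 2.57, 3.14, 3.14, 3.14, 3.14, 3.14].

## Interface

Orientations are given as a unit quaternion [x, y, z, w].
In Python, from plant import * gives the robot as it stands. The module is installed in compiled form; this text tells all that it offers.
- The arm moves only by the shell command python3 -m jog 'ROWS' [OPENING] [FORCE]. ROWS is JSON, a list that holds one entry, the list of rows, each a list of 6 numbers: the shift along the tool's x, y, z in m, then the turn, a rotation vector about the tool's x, y, z in rad. In form: [[[dx, dy, dz, ax, ay, az], ...]]. A call has 1 to 12 rows; each row shifts and turns the commanded pose from where the row before left it, along the tool's axes as they then stand; what a row does not reach is not made up. A row lasts 1/8 s, in which the tool goes at most 62.5 mm and 10.7 degrees, less where a joint would pass 70% of its speed; a pose out of reach is approached as far as the arm can. A call with a gripper value outside its range is refused whole. OPENING is the finger opening in m, from 0 to 0.0881, set as the call begins (- or left out, the last holds). The fingers move at their own pace and stop on an object; FORCE is the grip in N (left out, the last holds). Time passes only in rows, so rows that do not move let the fingers close. It gives the time, the measured TCP pose, the force, the opening and the grip force at its end, in the units of the state.
- get_state(): the state, without advancing time (a new reading comes with each control period).
- snapshot(name): name is "scene" or "top" or "wrist"; returns a dict with "frame" (384x512x3 uint8, red, green, blue), "mtx" (3x3 intrinsics, pixels), "xyz" and "orientation" of the camera in the world; the wrist camera has in their place "mount" (4x4, takes a point from camera to tool coordinates, whose origin is the TCP and whose axes are the flange's). Camera axes: x right, y down, z forward; pixel columns grow to the right and rows downward; lengths in m; the calibration is good to about 2 mm. A picture is of the moment at which its call begins: read the wrist's pose just before it. There is no depth.
- finish_job(): hands the job in; it is judged then, once.
The state is a dict: "clock": time; "q": joint angles; "qd": joint speeds; "joint_torque": joint torques, N m; "tool_pos": TCP position; "eef_rot": TCP orientation; "contact_force": force on the tool from outside, world axes, zero at the start; "moment": the same for the moment, N m; "opening": opening from 0.0 (shut) to 1.0 (fully open); "finger_force": force on a finger pad.
Only numpy, scipy, OpenCV 4.12 (cv2) and the standard library are available. Lean on these libraries where they do the work, as an engineer would, in place of code of your own. Each camera call takes 0.05 s, during which the arm holds its last target. There are 200 camera calls.

## Task

First take the spanner off the flange and lay it flat on the floor of the open metal tray. Then turn the flange on its positioner until the notch in its rim faces the pointer, and after that swing the hold-down strap over the flange as far as it goes, leaving the flange so aligned. Do not shift or topple the bottle or the canister.

Things in the scene. Friction and masses are not known exactly. Their poses are not given: they have to be found in the camera images.
- flange_axis (a point): centre of the flange's top face, 65 mm above the bench, on the vertical axis of turning. Belongs to the fixed blue positioner (150 mm disc 12 mm high, 90 mm column above it): x points level towards the pointer, z up
- flange (a joint): angle (rad) of the notch from the pointer direction, growing anticlockwise from above, may exceed pi; a whole turn is again home. The flange turns endlessly on a stiff bearing: 2 to 3 N sideways on an ear moves it, and it stays where left. Bare steel round plate, 140 mm across, 45 to 65 mm above the bench, with three square ears; free air below it down to 34 mm near the rim
- notch (a point): mouth of the 24 mm wide, 16 mm deep notch in the flange's rim, 70 mm from the axis, at the height of the flange's top; turns with the flange. The three ears, 36 mm wide and about as thick as the flange (top 1 mm lower), stick out to 100 mm from the axis, centred 60, 180 and 300 degrees anticlockwise from the notch
- pointer (a point): the point, 70 mm from the flange axis and at the height of the flange's top, where the notch mouth must come. The pointer itself is a flat aluminium bar with a diamond-shaped end, fixed to the positioner, sticking out level under the flange to 133 mm from the axis in this direction; its top is 34 mm above the bench
- strap (a joint): angle of the hold-down strap (rad): 0 is fully open, beside the flange, and 1.57 is at its stop, pointing over the flange at its axis. It grows clockwise seen from above; about 1.5 N on the handle moves it and it stays where it is left
- strap_handle (a point): on the strap's upright round black handle, 18 mm in diameter, free from 80 to 132 mm above the bench; this point is 108 mm up and 85 mm from the pivot. The strap is a light grey flat metal bar, 26 mm wide, 68 to 80 mm above the bench (3 mm above the flange), reaching 97 mm from the pivot
- strap_pivot (a point): pivot of the strap, on top of a 24 mm round post (with a 32 mm boss up to 88 mm above the bench), 125 mm from the flange axis, 90 degrees clockwise from the pointer direction
- spanner_mid (a point): middle of a double-ended spanner (loose, dark steel, about 0.16 kg, 178 mm long, flat, 10 mm thick) that lies flat on the flange at the start; x along its length, z up. Its shank is 20 mm wide within 50 mm either side of the middle; the two heads are 34 and 30 mm wide. The centre of mass is at this point within 3 mm
- tray_in (a point): centre of the inner floor of the open metal tray (fixed, outer size 240 mm along its x, 150 mm along its y, 35 mm high; walls 4 mm); x along its long side, z up
- bottle_mid (a point): bystander: middle of a white plastic bottle with a red cap, 68 mm in diameter, 150 mm high, loose, standing close to the positioner
- canister_mid (a point): bystander: middle of a white rod canister with a grey cap, 60 mm in diameter, 182 mm high, loose, standing upright
- vise: bystander: blue drill vise, fixed, origin at the centre of its underside, about 250 mm along x, 110 mm along y, 75 mm high
There are look-alikes about, which are no part of the job. What is meant by the part that bears spanner_mid is not brown or red, and is the larger of those in its own colour.

How it is judged:
On the way, in this order (a step that is already met when the one before it is completed fails the run):
1. the spanner lies flat in the tray, let go (x of spanner_mid in the frame of tray_in between -0.04 and 0.04 m and y of spanner_mid in the frame of tray_in between -0.07 and 0.07 m and z of spanner_mid in the frame of tray_in below 0.012 m and contact force between the fingers and spanner below 0.1 N), for 0.2 s.
2. the notch faces the pointer (horizontal distance between notch and pointer below 0.005 m and contact force between the fingers and flange below 0.1 N), for 0.2 s.
3. the strap is swung over the flange to its stop (value of joint strap above 1.47 rad), for 0.2 s.
At the end, for the whole second after the job is handed in: Spanner lying flat and released in the tray (middle within 40 mm lengthwise, 70 mm crosswise of its centre, under 12 mm above its floor); notch mouth within 5 mm of the pointer point; strap within 0.1 rad of its stop; bottle and canister within 25 mm of where they stood (x of spanner_mid in the frame of tray_in between -0.04 and 0.04 m and y of spanner_mid in the frame of tray_in between -0.07 and 0.07 m and z of spanner_mid in the frame of tray_in below 0.012 m and horizontal distance between notch and pointer below 0.005 m and value of joint strap above 1.47 rad and distance of each of bottle_mid, canister_mid from where it was at the start of the episode below 0.025 m); the robot touches nothing.
It fails at once if the bottle is shifted by more than 25 mm or toppled (distance of bottle_mid from where it was at the start of the episode above 0.025 m).
It fails at once if the canister is shifted by more than 25 mm or toppled (distance of canister_mid from where it was at the start of the episode above 0.025 m).
It also fails if it takes over 72 s, if anything falls off the work surface, if the arm or the gripper's body presses on something with over 40 N, if the wrist force passes 120 N, or if a joint passes its speed limit or range.

## Working session

There is one attempt and no reset: what is moved stays moved. The work goes in short steps, Python scripts to look and compute and a shell command to move; the robot and the scene stay as the last step left them, time stands still between calls to the robot, and variables do not carry over. Pictures are saved under pics/ and viewed, at most 10 in all, crops included, and the job is handed in when it is done.

```bash
mkdir -p pics
cat > h.py <<'E'
from plant import *
import numpy as np, cv2
from scipy.spatial.transform import Rotation as R
def cam(s,st=None):
    if 'mount' in s:
        T=np.eye(4);T[:3,:3]=R.from_quat(st['eef_rot']).as_matrix();T[:3,3]=st['tool_pos'];return T@np.array(s['mount'])
    T=np.eye(4);o=np.array(s['orientation']);T[:3,:3]=R.from_quat(o).as_matrix() if o.size==4 else o;T[:3,3]=s['xyz'];return T
def ray(s,T,px,z):
    K=np.array(s['mtx']);d=T[:3,:3]@np.linalg.solve(K,[px[0],px[1],1]);c=T[:3,3];return c+d*(z-c[2])/d[2]
def proj(s,T,p):
    v=np.array(s['mtx'])@(T[:3,:3].T@(np.array(p)-T[:3,3]));return v[:2]/v[2]
def save(n,s,crop=None,k=1):
    f=s['frame'][:,:,::-1]
    if crop: x0,y0,x1,y1=crop;f=f[y0:y1,x0:x1]
    cv2.imwrite('pics/'+n,cv2.resize(f,None,fx=k,fy=k,interpolation=cv2.INTER_CUBIC))
E
python3 - <<'E'
from h import *
import pickle
st=get_state();d={}
for n in ('scene','top'):
    s=snapshot(n);d[n]=s;print(n,s['mtx'],s['xyz'],s['orientation']);save(n+'0.png',s,None,1.5)
pickle.dump(d,open('s0.pkl','wb'));print(st)
E
```

```text
scene [[348.0688253    0.         253.59433115]
 [  0.         348.0688253  189.86129968]
 [  0.           0.           1.        ]] [ 1.19241106 -0.36747879  0.6998991 ] [ 0.79583936  0.44819442 -0.20226582 -0.35334121]
top [[347.23180819   0.         251.44060336]
 [  0.         347.23180819 187.93225744]
 [  0.           0.           1.        ]] [0.52086101 0.01135977 1.01017567] [-0.69919494  0.71349781 -0.03025257  0.03364665]
{'clock': 0.0, 'q': array([ 1.26681065,  0.68998004, -0.1945064 ,  1.56635703,  0.15732787,
        0.90249157, -0.21513195]), 'qd': array([ 0.00041285,  0.00036388, -0.00130221,  0.00063284, -0.00131758,
        0.00162792, -0.00063484]), 'joint_torque': array([ 1.88676368e-04, -5.27568519e+01, -1.26710437e+00, -1.53432673e+01,
       -5.26467303e-02,  6.40084036e-03,  1.59593210e-04]), 'tool_pos': array([ 0.20685536, -0.58910065,  0.23790885]), 'eef_rot': array([ 9.85765553e-01,  1.68123250e-01, -2.33199419e-04, -8.90890541e-04]), 'contact_force': array([ 0.10456497, -0.06707748, -0.07962226]), 'moment': array([-0.04491642,  0.00207107, -0.00918002]), 'finger_force': 0.0, 'opening': 0.9963121736810707}
```

View pics/scene0.png

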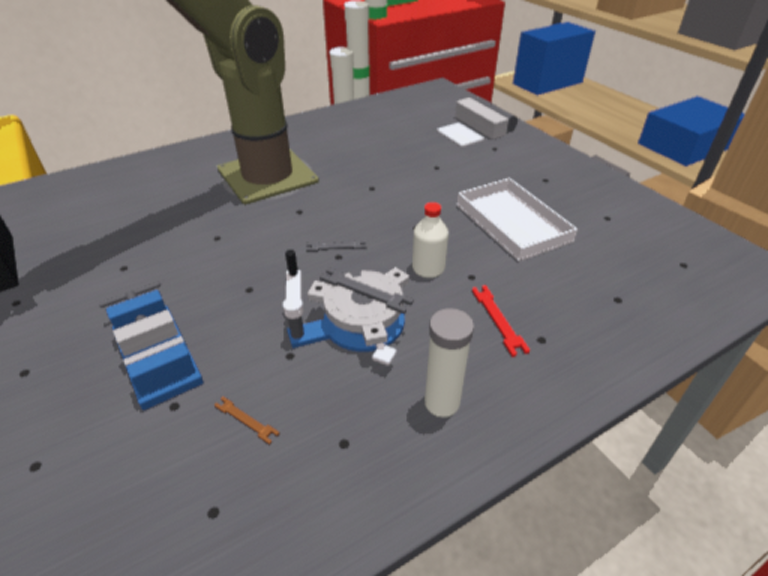

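View pics/top0.png

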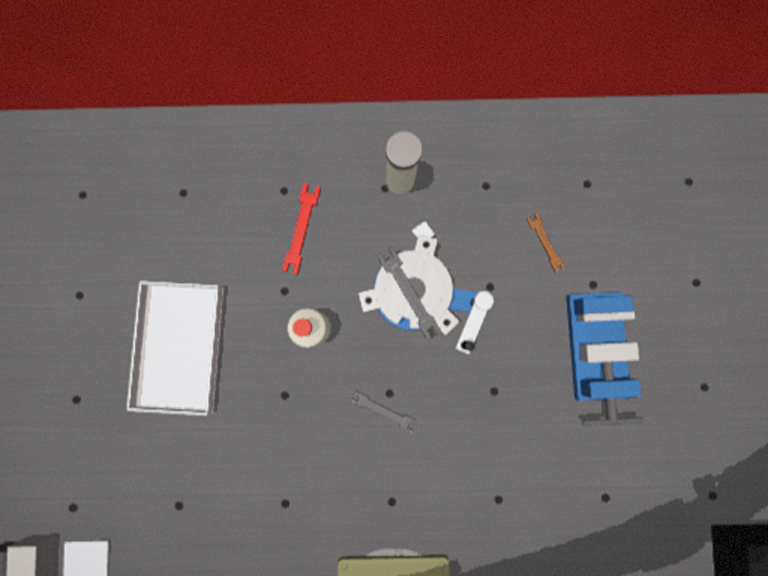

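The top view (1.5x pixels) gives four spanner candidates: dark on the flange (410,290), small grey on the bench (384,410), red (301,228) and brown (546,243). I choose the dark one on the flange. Other positions: pointer diamond (424,230), strap pivot (483,300), handle (468,345), tray (175,348), bottle (307,328) and canister (403,150). Next is a close crop to check the spanner and the notch.

Run:
```python
from h import *
import pickle
d=pickle.load(open('s0.pkl','rb'));s=d['top'];T=cam(s);f=s['frame']
save('topc.png',s,(225,140,345,240),6)
hsv=cv2.cvtColor(f,cv2.COLOR_RGB2HSV)
def P(x,y,z): return ray(s,T,(x/1.5,y/1.5),z).round(4)
for n,a in dict(flange=(414,288,.065),ear1=(427,243,.064),ear2=(368,300,.064),ear3=(447,322,.064),ptr=(424,230,.034),piv=(483,300,.088),handle=(468,345,.132),sp1=(388,258,.075),sp2=(431,330,.075),cancap=(403,150,.182),botcap=(303,327,.15)).items(): print(n,P(*a))
for z,c in ((.035,[(140,282),(224,286),(208,414),(128,410)]),): 
    q=np.array([P(x,y,z) for x,y in c]);print(q,q.mean(0))
```

```text
flange [ 0.5941 -0.0517  0.065 ]
ear1 [ 0.6765 -0.0778  0.064 ]
ear2 [0.574  0.0324 0.064 ]
ear3 [ 0.5312 -0.1099  0.064 ]
ptr [ 0.7065 -0.0757  0.034 ]
piv [ 0.5685 -0.1717  0.088 ]
handle [ 0.4914 -0.135   0.132 ]
sp1 [ 0.6487 -0.0055  0.075 ]
sp2 [ 0.5174 -0.0795  0.075 ]
cancap [ 0.8114 -0.0319  0.182 ]
botcap [0.5268 0.1383 0.15  ]
[[0.6183 0.4621 0.035 ]
 [0.6075 0.3035 0.035 ]
 [0.3715 0.3314 0.035 ]
 [0.3816 0.4793 0.035 ]] [0.494725 0.394075 0.035   ]
```

View pics/topc.png

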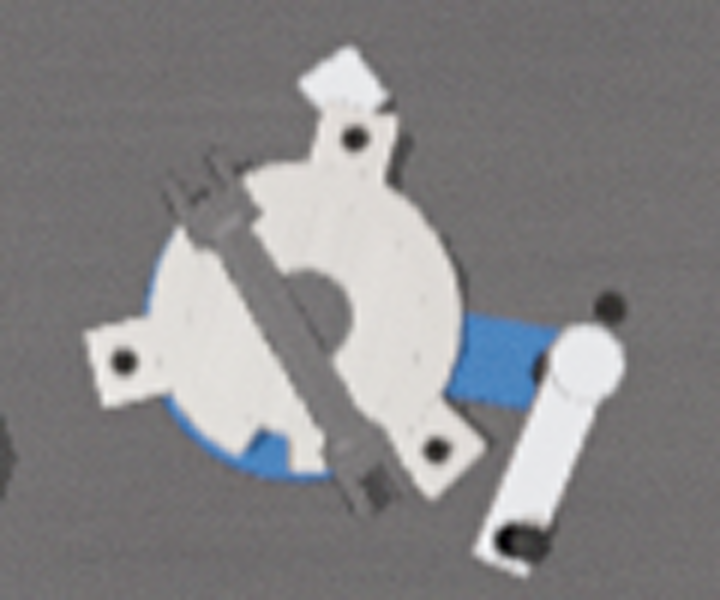

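```bash
cat >> h.py <<'E'
def yaw(st): x=R.from_quat(st['eef_rot']).as_matrix()[:,0]; return np.degrees(np.arctan2(x[1],x[0]))
def delta(p,yw=None):
    """shift in present tool axes to world p, and az turn (rad) to have tool x at world yaw yw (deg)"""
    st=get_state();M=R.from_quat(st['eef_rot']).as_matrix();d=M.T@(np.array(p)-st['tool_pos'])
    a=0 if yw is None else -np.radians((yw-yaw(st)+180)%360-180)
    print('t',round(st['clock'],2),'pos',st['tool_pos'].round(4),'yaw',round(yaw(st),1),'q7',st['q'][6].round(2),'DELTA',d.round(4),'az',round(a,3),'other az',round(a-np.sign(a)*np.pi,3))
E
python3 - <<'E'
from h import *
import pickle
d=pickle.load(open('s0.pkl','rb'));s=d['top'];T=cam(s)
C=lambda x,y,z: ray(s,T,(225+x/6,140+y/6),z)[:2]
h=np.array([C(355,138,.064),C(124,362,.064),C(437,450,.064)]);ax=h.mean(0)
tip=C(350,45,.034);pv=C(588,362,.088)
ang=lambda v:np.degrees(np.arctan2(v[1],v[0]))
print('axis',ax,'holes r',np.linalg.norm(h-ax,axis=1),[ang(v-ax) for v in h])
print('ptr',tip,np.linalg.norm(tip-ax),ang(tip-ax),'piv',pv,np.linalg.norm(pv-ax),ang(pv-ax)+90)
a=C(205,190,.075);b=C(365,470,.075);print('sp',a,b,(a+b)/2,ang(a-b),np.linalg.norm(a-b))
delta([*((a+b)/2),.25],ang(a-b))
E
```

```text
axis [ 0.592356   -0.05144166] holes r [0.08510035 0.08513416 0.08490372] [np.float64(-17.049311100021576), np.float64(103.11659913355717), np.float64(-136.94657978470204)]
ptr [ 0.72326471 -0.07807297] 0.13359011269646107 -11.499001127093866 piv [ 0.56754408 -0.17433819] 0.1253761791049192 -11.414168842348445
sp [ 0.64958266 -0.00685846] [ 0.52194237 -0.07556653] [ 0.58576252 -0.04121249] 28.29333936841838 0.14495806466267167
t 0.1 pos [ 0.2069 -0.5892  0.238 ] yaw 19.4 q7 -0.22 DELTA [ 0.5391 -0.3914 -0.0114] az -0.156 other az 2.986
```

```bash
python3 -m jog '[[[0.02,-0.015,0,0,0,0],[0.04,-0.029,0,0,0,0],[0.04,-0.029,0,0,0,0],[0.04,-0.029,0,0,0,0],[0.04,-0.029,0,0,0,0],[0.04,-0.029,0,0,0,0],[0.04,-0.029,0,0,0,0],[0.04,-0.029,0,0,0,0],[0.04,-0.029,0,0,0,0],[0.04,-0.029,0,0,0,0],[0.04,-0.029,0,0,0,0],[0.04,-0.029,0,0,0,0]]]' 0.06 10; python3 -m jog '[[[0.04,-0.029,0,0,0,0],[0.03,-0.022,0,0,0,0],[0.01,-0.006,0,0,0,-0.08],[0,0,0,0,0,-0.076],[0,0,0,0,0,0],[0,0,0,0,0,0]]]'
python3 - <<'E'
from h import *
delta([.5858,-.0412,.25],28.3)
st=get_state();s=snapshot('wrist');save('w1.png',s,None,1.5)
import pickle;pickle.dump((st,s),open('w1.pkl','wb'))
print(proj(s,cam(s,st),[.5858,-.0412,.075])*1.5)
E
```

```text
clock: 1.6
tool_pos: [0.531, -0.1207, 0.2384]
eef_rot: [0.986, 0.168, -0.0, 0.0]
contact_force: [0.9, -0.5, 0.1]
opening: 0.681
finger_force: 0.0
clock: 2.35
tool_pos: [0.5868, -0.0422, 0.2385]
eef_rot: [0.97, 0.244, -0.0, 0.0]
contact_force: [0.1, -0.1, -0.1]
opening: 0.682
finger_force: 0.0
t 2.35 pos [ 0.5868 -0.0422  0.2385] yaw 28.2 q7 -1.21 DELTA [-0.0004 -0.0013 -0.0115] az -0.002 other az 3.14
[386.2323473  251.32409569]
```

View pics/w1.png

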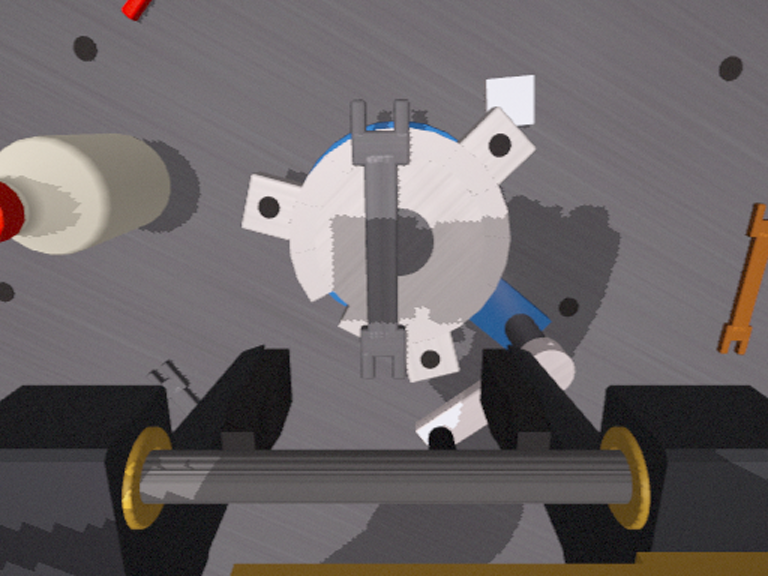

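The wrist view confirms the target. The large dark spanner lies on the flange from (380,100) to (382,378), and the notch is at (335,298).

Run:
```python
from h import *
import pickle
st,s=pickle.load(open('w1.pkl','rb'));T=cam(s,st)
P=lambda x,y,z: ray(s,T,(x/1.5,y/1.5),z)[:2]
a=P(380,100,.072);b=P(382,378,.072);v=a-b;m=(a+b)/2
yw=np.degrees(np.arctan2(v[1],v[0]));print(m,np.linalg.norm(v),yw)
h=np.array([P(500,145,.064),P(269,207,.064),P(430,359,.064)]);print('axis',h.mean(0))
delta([*m,.0672],yw)
```

```text
[ 0.58428797 -0.03833853] 0.1781751343689699 28.49139671510453
axis [ 0.59302515 -0.04697118]
t 2.4 pos [ 0.5868 -0.0422  0.2386] yaw 28.2 q7 -1.21 DELTA [-0.0003 -0.0046  0.1714] az -0.005 other az 3.137
```

```bash
python3 -m jog '[[[0,-0.003,0.03,0,0,0],[0,0,0.04,0,0,0],[0,0,0.04,0,0,0],[0,0,0.035,0,0,0],[0,0,0.015,0,0,0],[0,0,0.006,0,0,0],[0,0,0.0045,0,0,0],[0,0,0,0,0,0]]]'; python3 -m jog '[[[0,0,0,0,0,0],[0,0,0,0,0,0],[0,0,0,0,0,0],[0,0,0,0,0,0],[0,0,0,0,0,0]]]' 0 30
```

```text
clock: 3.4
tool_pos: [0.5862, -0.0392, 0.0689]
eef_rot: [0.97, 0.244, 0.001, 0.0]
contact_force: [0.6, 0.4, 0.6]
opening: 0.679
finger_force: 0.0
clock: 4.03
tool_pos: [0.5857, -0.0393, 0.0683]
eef_rot: [0.97, 0.244, 0.0, 0.0]
contact_force: [0.6, -0.6, 1.0]
opening: 0.224
finger_force: 30.0
```

```bash
python3 -m jog '[[[0,0,-0.01,0,0,0],[0,0,-0.03,0,0,0],[0,0,-0.04,0,0,0],[0,0,-0.04,0,0,0],[0,0,-0.03,0,0,0],[0,0,-0.015,0,0,0],[0,0,0,0,0,0]]]'
python3 - <<'E'
from h import *
s=snapshot('top');T=cam(s);g=cv2.cvtColor(s['frame'],cv2.COLOR_RGB2HSV)
m=((g[...,2]>150)&(g[...,1]<50)).astype(np.uint8);m[:,:80]=0;m[:,150:]=0;m[:180]=0;m[280:]=0
m=cv2.morphologyEx(m,cv2.MORPH_OPEN,np.ones((5,5),np.uint8))
c=max(cv2.findContours(m,0,1)[0],key=cv2.contourArea);b=cv2.boxPoints(cv2.minAreaRect(c));print(b*1.5)
q=np.array([ray(s,T,p,.01)[:2] for p in b]);print(q,q.mean(0))
delta([*q.mean(0),.225],-5.4)
E
```

```text
clock: 4.9
tool_pos: [0.5859, -0.0392, 0.2339]
eef_rot: [0.97, 0.244, 0.001, 0.0]
contact_force: [-0.5, 0.5, -1.9]
opening: 0.22
finger_force: 30.0
[[135.25047 405.86963]
 [146.29364 278.87335]
 [218.01219 285.10974]
 [206.96906 412.10596]]
[[0.38543616 0.47767151]
 [0.62659689 0.46157627]
 [0.61164347 0.32255593]
 [0.37124732 0.34161332]] [0.49873096 0.40085426]
t 4.95 pos [ 0.5851 -0.0392  0.2327] yaw 28.3 q7 -1.22 DELTA [ 0.1326 -0.4284  0.0077] az 0.588 other az -2.553
```

```bash
python3 -m jog '[[[0.007,-0.0213,0,0,0,0],[0.013,-0.0427,0,0,0,0],[0.013,-0.0427,0,0,0,0],[0.013,-0.0427,0,0,0,0],[0.013,-0.0427,0,0,0,0],[0.013,-0.0427,0,0,0,0],[0.013,-0.0427,0,0,0,0],[0.013,-0.0427,0,0,0,0],[0.013,-0.0427,0,0,0,0],[0.013,-0.0427,0,0,0,0],[0.007,-0.0213,0,0,0,0]]]'; python3 -m jog '[[[0,0,0.03,0,0,0.145],[0,0,0.03,0,0,0.145],[0,0,0.03,0,0,0.145],[0,0,0.03,0,0,0.143],[0,0,0.01,0,0,0],[0,0,0,0,0,0]]]'
python3 - <<'E'
from h import *
delta([.497,.398,.006],-4.8)
s=snapshot('top');save('t2.png',s,(60,150,180,290),4)
E
```

```text
clock: 6.32
tool_pos: [0.4964, 0.4013, 0.2313]
eef_rot: [0.969, 0.246, -0.002, 0.0]
contact_force: [-0.9, -0.5, -2.2]
opening: 0.219
finger_force: 30.0
clock: 7.08
tool_pos: [0.4986, 0.3979, 0.1026]
eef_rot: [0.999, -0.041, -0.0, 0.001]
contact_force: [-0.8, 0.2, -1.8]
opening: 0.219
finger_force: 30.0
t 7.08 pos [0.4986 0.3979 0.1026] yaw -4.7 q7 -2.35 DELTA [-0.0015 -0.0001  0.0966] az 0.001 other az -3.14
```

View pics/t2.png

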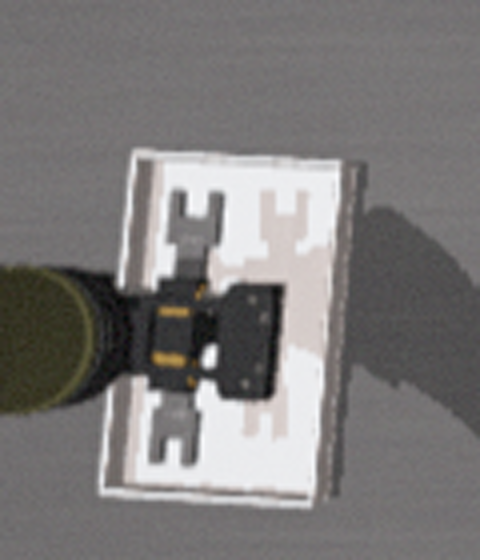

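The spanner is held over the tray (crop rows 190–465, inside the tray's 155–500) and parallel to its long side, so I lower it.

```bash
python3 -m jog '[[[0,0,0.03,0,0,0],[0,0,0.03,0,0,0],[0,0,0.02,0,0,0],[0,0,0.005,0,0,0],[0,0,0.003,0,0,0],[0,0,0,0,0,0]]]'
```

```text
clock: 7.88
tool_pos: [0.4992, 0.3992, 0.016]
eef_rot: [0.999, -0.042, 0.001, -0.0]
contact_force: [0.1, 0.8, -1.5]
opening: 0.222
finger_force: 30.0
```

```bash
python3 -m jog '[[[0,0,0.002,0,0,0],[0,0,0.002,0,0,0],[0,0,0.002,0,0,0],[0,0,0,0,0,0]]]';python3 -m jog '[[[0,0,0.001,0,0,0],[0,0,0.001,0,0,0],[0,0,0,0,0,0]]]'
```

```text
clock: 8.38
tool_pos: [0.4985, 0.3987, 0.009]
eef_rot: [0.999, -0.042, -0.0, 0.0]
contact_force: [0.0, 0.3, -1.4]
opening: 0.223
finger_force: 30.0
clock: 8.75
tool_pos: [0.4987, 0.3988, 0.0073]
eef_rot: [0.999, -0.042, 0.0, 0.0]
contact_force: [-1.3, -0.8, -1.0]
opening: 0.225
finger_force: 30.0
```

```bash
python3 -m jog '[[[0,0,0,0,0,0],[0,0,0,0,0,0],[0,0,0,0,0,0],[0,0,0,0,0,0]]]' 0.045; python3 -m jog '[[[0,0,-0.01,0,0,0],[0,0,-0.04,0,0,0],[0,0,-0.05,0,0,0],[0,0,-0.05,0,0,0],[0,0,-0.05,0,0,0],[0,0,-0.02,0,0,0],[0,0,0,0,0,0]]]'
python3 - <<'E'
from h import *
st=get_state();s=snapshot('wrist');save('w2.png',s,None,1.2)
ph=-11.45; ax=np.array([.5927,-.0495]);u=lambda a:np.array([np.cos(np.radians(a)),np.sin(np.radians(a))])
print(st['q'].round(2))
for r in (-17,):
    delta([*(ax+.085*u(r)),.22],r);delta([*(ax+.085*u(r)),.22],r+180)
E
```

```text
clock: 9.25
tool_pos: [0.4987, 0.3988, 0.0072]
eef_rot: [0.999, -0.042, 0.0, -0.0]
contact_force: [-1.0, -0.1, 0.2]
opening: 0.514
finger_force: 0.0
clock: 10.12
tool_pos: [0.4995, 0.3994, 0.2296]
eef_rot: [0.999, -0.042, 0.002, -0.002]
contact_force: [-1.0, -0.0, 0.7]
opening: 0.509
finger_force: 0.0
[-0.78  0.71  0.06  1.54 -0.05  0.88 -2.36]
t 10.18 pos [0.4986 0.3988 0.2278] yaw -4.8 q7 -2.36 DELTA [0.2145 0.4567 0.0076] az 0.212 other az -2.929
t 10.18 pos [0.4986 0.3988 0.2278] yaw -4.8 q7 -2.36 DELTA [0.2145 0.4567 0.0076] az -2.929 other az 0.212
```

View pics/w2.png

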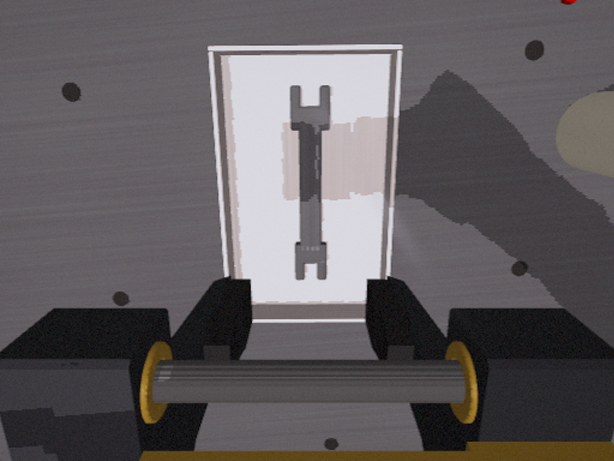

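The spanner lies flat and released in the tray (614x461 picture: (296–330, 85–280), all inside the walls). Now I move to the ear near the pointer, with tool x facing inward to stay within the last joint's range.

```bash
python3 -m jog '[[[0.01,0.021,0,0,0,0],[0.0195,0.0415,0,0,0,0],[0.0195,0.0415,0,0,0,0],[0.0195,0.0415,0,0,0,0],[0.0195,0.0415,0,0,0,0],[0.0195,0.0415,0,0,0,0],[0.0195,0.0415,0,0,0,0],[0.0195,0.0415,0,0,0,0],[0.0195,0.0415,0,0,0,0],[0.0195,0.0415,0,0,0,0],[0.0195,0.0415,0,0,0,0],[0.0095,0.0207,0,0,0,0]]]' 0.06; python3 -m jog '[[[0,0,0,0,0,-0.18],[0,0,0,0,0,-0.18],[0,0,0,0,0,-0.18],[0,0,0,0,0,-0.18],[0,0,0,0,0,-0.18],[0,0,0,0,0,-0.18],[0,0,0,0,0,-0.18],[0,0,0,0,0,-0.18],[0,0,0,0,0,-0.18],[0,0,0,0,0,-0.18],[0,0,0,0,0,-0.18],[0,0,0,0,0,-0.18]]]';python3 -m jog '[[[0,0,0,0,0,-0.18],[0,0,0,0,0,-0.18],[0,0,0,0,0,-0.18],[0,0,0,0,0,-0.18],[0,0,0,0,0,-0.05],[0,0,0,0,0,0]]]'
python3 - <<'E'
from h import *
import pickle
ax=np.array([.5927,-.0495]);u=lambda a:np.array([np.cos(np.radians(a)),np.sin(np.radians(a))])
delta([*(ax+.085*u(-17)),.22],163)
st=get_state();s=snapshot('wrist');save('w3.png',s,None,1.5);pickle.dump((st,s),open('w3.pkl','wb'))
E
```

```text
clock: 11.68
tool_pos: [0.6729, -0.0799, 0.2256]
eef_rot: [0.999, -0.045, -0.001, 0.001]
contact_force: [0.1, 0.3, -0.0]
opening: 0.68
finger_force: 0.0
clock: 13.18
tool_pos: [0.673, -0.074, 0.2263]
eef_rot: [0.505, 0.863, -0.0, -0.001]
contact_force: [-0.2, -0.1, 0.5]
opening: 0.684
finger_force: 0.0
clock: 13.92
tool_pos: [0.6732, -0.0741, 0.2264]
eef_rot: [0.147, 0.989, 0.0, -0.001]
contact_force: [0.5, 0.8, 0.3]
opening: 0.68
finger_force: 0.0
t 13.93 pos [ 0.6732 -0.0741  0.2264] yaw 163.1 q7 0.82 DELTA [-0.0008 -0.      0.0064] az 0.001 other az -3.14
```

View pics/w3.png

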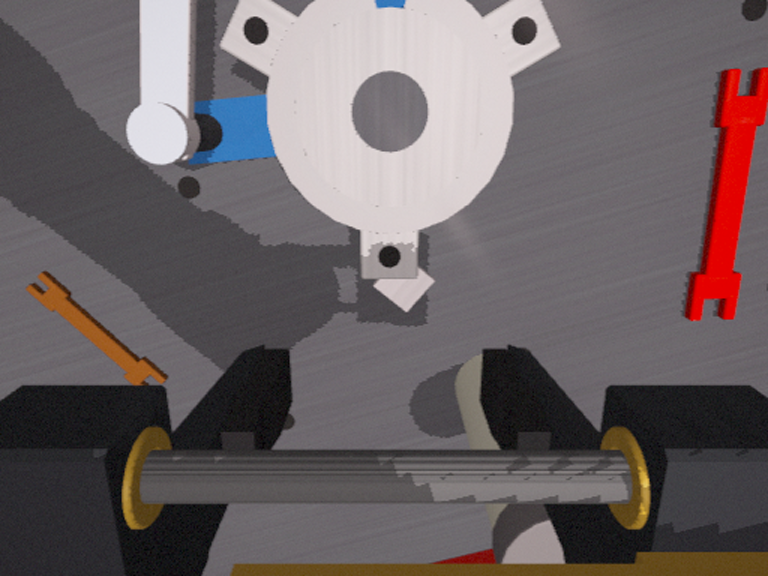

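Run:
```python
from h import *
import pickle
st,s=pickle.load(open('w3.pkl','rb'));T=cam(s,st)
P=lambda x,y,z: ray(s,T,(x/1.5,y/1.5),z)[:2]
h=np.array([P(256,31,.064),P(524.5,31,.064),P(389.5,257,.064)]);ax=h.mean(0);print(ax,P(390,111,.065),np.linalg.norm(h-ax,axis=1))
for v in h-ax: print(np.degrees(np.arctan2(v[1],v[0])))
print(P(160,132,.088))
```

```text
[ 0.59368996 -0.04611149] [ 0.5928324  -0.04587002] [0.08532315 0.08542058 0.08545048]
-136.9221152594514
103.13878634113243
-16.948224559682778
[ 0.56780025 -0.16719298]
```

```bash
python3 -m jog '[[[0,0.0024,0.02,0,0,0],[0,0,0.04,0,0,0],[0,0,0.04,0,0,0],[0,0,0.04,0,0,0],[0,0,0.02,0,0,0],[0,0,0.01,0,0,0],[0,0,0.009,0,0,0],[0,0,0,0,0,0]]]'; python3 -m jog '[[[0,0,0,0,0,0],[0,0,0,0,0,0],[0,0,0,0,0,0]]]' 0.041 5
python3 - <<'E'
from h import *
ax=np.array([.593,-.047]);u=lambda a:np.array([np.cos(np.radians(a)),np.sin(np.radians(a))])
delta([*(ax+.085*u(-17)),.047],163)
# chord per row for orbit ccw by a deg with x inward
a=np.radians(9);p0=np.array([0,0]);c=np.array([.085,0]) # axis in tool frame (x inward)
# world ccw = tool-frame rotation -a about z(down)
Rm=np.array([[np.cos(a),np.sin(a)],[-np.sin(a),np.cos(a)]]);print(c-Rm@c,a)
E
```

```text
clock: 14.98
tool_pos: [0.6749, -0.072, 0.0485]
eef_rot: [0.147, 0.989, -0.0, 0.0]
contact_force: [1.3, 0.0, 0.7]
opening: 0.676
finger_force: 0.0
clock: 15.35
tool_pos: [0.675, -0.072, 0.0487]
eef_rot: [0.147, 0.989, 0.0, 0.0]
contact_force: [0.6, 0.2, 0.4]
opening: 0.467
finger_force: 0.0
t 15.35 pos [ 0.675  -0.072   0.0487] yaw 163.1 q7 0.69 DELTA [ 0.0007 -0.      0.0017] az 0.001 other az -3.141
[0.00104649 0.01329693] 0.15707963267948966
```

```bash
python3 -m jog '[[[0.001,0.0133,0,0,0,-0.157],[0.001,0.0133,0,0,0,-0.157],[0,0,0,0,0,0]]]'; python3 -m jog '[[[0.001,0.0133,0,0,0,-0.157],[0.001,0.0133,0,0,0,-0.157],[0.001,0.0133,0,0,0,-0.157],[0.001,0.0133,0,0,0,-0.157],[0.001,0.0133,0,0,0,-0.157],[0,0,0,0,0,0]]]'
python3 - <<'E'
from h import *
ax=np.array([.593,-.047]);st=get_state();v=st['tool_pos'][:2]-ax;print(np.linalg.norm(v),np.degrees(np.arctan2(v[1],v[0])),yaw(st))
u=lambda a:np.array([np.cos(np.radians(a)),np.sin(np.radians(a))])
E
```

```text
clock: 15.72
tool_pos: [0.6787, -0.0448, 0.0484]
eef_rot: [-0.009, 1.0, 0.001, 0.0]
contact_force: [0.1, 0.0, 0.1]
opening: 0.465
finger_force: 0.0
clock: 16.48
tool_pos: [0.6523, 0.0142, 0.0483]
eef_rot: [-0.389, 0.921, 0.0, -0.0]
contact_force: [0.8, 0.4, -0.2]
opening: 0.465
finger_force: 0.0
0.08521885082161867 45.950327313726824 -134.15511476067766
```

```bash
cat >> h.py <<'E'
def holes():
    """world angles of dark ear holes on the r=85 circle, seen by the top camera"""
    s=snapshot('top');T=cam(s);g=cv2.cvtColor(s['frame'],cv2.COLOR_RGB2GRAY).astype(np.float32)
    ang=np.arange(-180,180,.5);r=np.arange(.074,.098,.001)
    A,Q=np.meshgrid(np.radians(ang),r);c=(.5924,-.0514)
    px=np.array([[proj(s,T,[c[0]+q*np.cos(a),c[1]+q*np.sin(a),.064]) for a,q in zip(x,y)] for x,y in zip(A,Q)],np.float32)
    return s,ang,r,cv2.remap(g,px[...,0],px[...,1],cv2.INTER_LINEAR)
E
python3 -m jog '[[[0,0,-0.01,0,0,0],[0,0,-0.03,0,0,0],[0,0,-0.04,0,0,0],[0,0,-0.04,0,0,0],[0,0,-0.03,0,0,0],[0,0,0,0,0,0]]]' 0.06
python3 - <<'E'
from h import *
s,ang,r,U=holes()
cv2.imwrite('pics/u1.png',cv2.resize(U.astype(np.uint8),None,fx=1,fy=5))
w=U[2:8].mean(0);print([(a,int(v)) for a,v in zip(ang[::8],w[::8])])
E
```

```text
clock: 17.23
tool_pos: [0.6544, 0.0147, 0.2016]
eef_rot: [-0.389, 0.921, -0.0, 0.003]
contact_force: [0.5, 0.5, -0.7]
opening: 0.684
finger_force: 0.0
[(np.float64(-180.0), 89), (np.float64(-176.0), 97), (np.float64(-172.0), 115), (np.float64(-168.0), 112), (np.float64(-164.0), 114), (np.float64(-160.0), 113), (np.float64(-156.0), 113), (np.float64(-152.0), 113), (np.float64(-148.0), 113), (np.float64(-144.0), 113), (np.float64(-140.0), 115), (np.float64(-136.0), 114), (np.float64(-132.0), 114), (np.float64(-128.0), 80), (np.float64(-124.0), 81), (np.float64(-120.0), 91), (np.float64(-116.0), 100), (np.float64(-112.0), 107), (np.float64(-108.0), 110), (np.float64(-104.0), 114), (np.float64(-100.0), 118), (np.float64(-96.0), 120), (np.float64(-92.0), 123), (np.float64(-88.0), 125), (np.float64(-84.0), 126), (np.float64(-80.0), 128), (np.float64(-76.0), 129), (np.float64(-72.0), 131), (np.float64(-68.0), 130), (np.float64(-64.0), 132), (np.float64(-60.0), 134), (np.float64(-56.0), 134), (np.float64(-52.0), 134), (np.float64(-48.0), 134), (np.float64(-44.0), 133), (np.float64(-40.0), 13
[... 670 characters left out ...]
), 70), (np.float64(72.0), 66), (np.float64(76.0), 84), (np.float64(80.0), 109), (np.float64(84.0), 117), (np.float64(88.0), 118), (np.float64(92.0), 115), (np.float64(96.0), 115), (np.float64(100.0), 116), (np.float64(104.0), 108), (np.float64(108.0), 115), (np.float64(112.0), 116), (np.float64(116.0), 109), (np.float64(120.0), 111), (np.float64(124.0), 112), (np.float64(128.0), 115), (np.float64(132.0), 111), (np.float64(136.0), 112), (np.float64(140.0), 113), (np.float64(144.0), 110), (np.float64(148.0), 111), (np.float64(152.0), 183), (np.float64(156.0), 227), (np.float64(160.0), 207), (np.float64(164.0), 146), (np.float64(168.0), 183), (np.float64(172.0), 227), (np.float64(176.0), 224)]
```

Run:
```python
from h import *
delta([.6136,-.1295,.2],104)
```

```text
t 17.27 pos [0.6533 0.014  0.1996] yaw -134.1 q7 1.61 DELTA [ 0.1307 -0.0714 -0.0006] az 2.127 other az -1.014
```

```bash
python3 -m jog '[[[0.0327,-0.0179,0,0,0,0],[0.0327,-0.0179,0,0,0,0],[0.0327,-0.0179,0,0,0,0],[0.0327,-0.0179,0,0,0,0],[0,0,0,0,0,0]]]'; python3 -m jog '[[[0,0,0,0,0,0.177],[0,0,0,0,0,0.177],[0,0,0,0,0,0.177],[0,0,0,0,0,0.177],[0,0,0,0,0,0.177],[0,0,0,0,0,0.177],[0,0,0,0,0,0.177],[0,0,0,0,0,0.177],[0,0,0,0,0,0.177],[0,0,0,0,0,0.177],[0,0,0,0,0,0.177],[0,0,0,0,0,0.18]]]'; python3 -m jog '[[[0,0,0,0,0,0],[0,0,0,0,0,0]]]';python3 - <<'E'
from h import *
import pickle
delta([.6136,-.1295,.0475],104)
st=get_state();s=snapshot('wrist');save('w4.png',s,None,1.2);pickle.dump((st,s),open('w4.pkl','wb'))
E
```

```text
clock: 17.9
tool_pos: [0.6116, -0.1346, 0.196]
eef_rot: [-0.387, 0.922, -0.0, -0.002]
contact_force: [-0.0, -0.2, -0.6]
opening: 0.682
finger_force: 0.0
clock: 19.4
tool_pos: [0.6131, -0.1282, 0.1973]
eef_rot: [0.617, 0.787, 0.0, -0.001]
contact_force: [0.8, -0.1, 0.2]
opening: 0.682
finger_force: 0.0
clock: 19.65
tool_pos: [0.6132, -0.129, 0.1977]
eef_rot: [0.613, 0.79, -0.0, -0.0]
contact_force: [0.1, -0.8, -0.2]
opening: 0.679
finger_force: 0.0
t 19.65 pos [ 0.6132 -0.129   0.1977] yaw 104.4 q7 -0.0 DELTA [-0.0006  0.0004  0.1502] az 0.006 other az -3.135
```

View pics/w4.png

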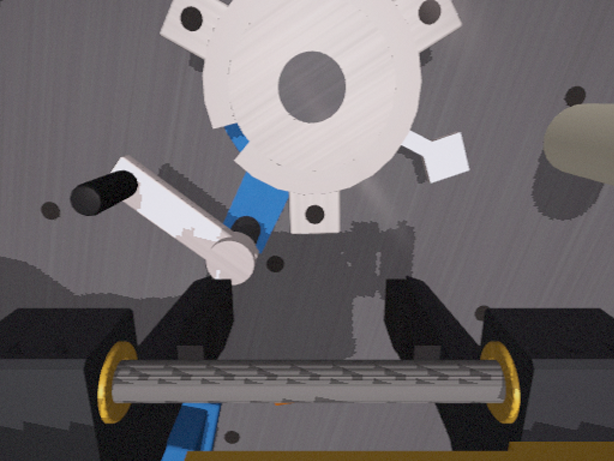

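The wrist view shows the ear hole at (314,214), centred between the fingers, with the strap boss at (230,260) on its left. I narrow the opening and go 3 mm further inward to clear the boss.

```bash
python3 - <<'E'
from h import *
import pickle
st,s=pickle.load(open('w4.pkl','rb'));T=cam(s,st)
P=lambda x,y,z: ray(s,T,(x/1.2,y/1.2),z)[:2]
h=np.array([P(190.5,18,.064),P(430,11.5,.064),P(314.5,214,.064)]);ax=h.mean(0);v=h-ax;print(ax,h,np.degrees(np.arctan2(v[:,1],v[:,0])))
t=P(469,170,.034);w=t-ax;print('boss',P(231,261,.088))
c=P(446,157,.034)-ax;print(np.degrees(np.arctan2(c[1],c[0])))
a=h[2]-3e-3*v[2]/.085;delta([*a,.0475],-76+180)
E
python3 -m jog '[[[0,0,0,0,0,0],[0,0,0,0,0,0]]]' 0.048
```

```text
[ 0.5931923  -0.04631788] [[ 0.50999714 -0.02548223]
 [ 0.65299342  0.01501281]
 [ 0.61658633 -0.12848423]] [165.93986252  45.72345514 -74.10752559]
boss [ 0.56840141 -0.16792818]
-11.289515243500217
t 19.7 pos [ 0.6132 -0.1293  0.1978] yaw 104.3 q7 -0.0 DELTA [0.0029 0.0034 0.1503] az 0.005 other az -3.136
clock: 19.95
tool_pos: [0.6133, -0.1299, 0.1982]
eef_rot: [0.614, 0.789, 0.0, -0.0]
contact_force: [-0.7, -0.3, 0.1]
opening: 0.541
finger_force: 0.0
```

```bash
python3 -m jog '[[[0.003,0.0034,0.02,0,0,-0.026],[0,0,0.04,0,0,0],[0,0,0.04,0,0,0],[0,0,0.03,0,0,0],[0,0,0.01,0,0,0],[0,0,0.009,0,0,0],[0,0,0,0,0,0]]]'; python3 -m jog '[[[0,0,0,0,0,0],[0,0,0,0,0,0]]]' 0.040;  python3 - <<'E'
from h import *
ax=np.array([.5932,-.0464]);st=get_state();v=st['tool_pos'][:2]-ax;print(np.linalg.norm(v),np.degrees(np.arctan2(v[1],v[0])),yaw(st))
E
```

```text
clock: 20.82
tool_pos: [0.6161, -0.126, 0.0493]
eef_rot: [0.604, 0.797, 0.0, 0.0]
contact_force: [0.8, 0.1, 0.2]
opening: 0.551
finger_force: 0.0
clock: 21.08
tool_pos: [0.6165, -0.1262, 0.0501]
eef_rot: [0.604, 0.797, 0.0, 0.001]
contact_force: [0.0, -0.4, 0.5]
opening: 0.456
finger_force: 0.0
0.0831156403276909 -73.70825018001071 105.63649639756211
```

```bash
python3 -m jog '[[[0.001,0.013,0,0,0,-0.157],[0.001,0.013,0,0,0,-0.157],[0.001,0.013,0,0,0,-0.157],[0.001,0.013,0,0,0,-0.157],[0.001,0.013,0,0,0,-0.157],[0.001,0.013,0,0,0,-0.157],[0,0,0,0,0,0]]]'; python3 -m jog '[[[0.001,0.013,0,0,0,-0.157],[0.001,0.013,0,0,0,-0.157],[0.001,0.013,0,0,0,-0.157],[0.001,0.013,0,0,0,-0.157],[0.001,0.013,0,0,0,-0.157],[0.001,0.013,0,0,0,-0.157],[0.001,0.013,0,0,0,-0.157],[0,0,0,0,0,0]]]'
python3 - <<'E'
from h import *
ax=np.array([.5932,-.0464]);st=get_state();v=st['tool_pos'][:2]-ax;print(np.linalg.norm(v),np.degrees(np.arctan2(v[1],v[0])),yaw(st))
E
```

```text
clock: 21.95
tool_pos: [0.672, -0.0745, 0.0496]
eef_rot: [0.177, 0.984, 0.0, 0.0]
contact_force: [-0.8, -0.1, -0.3]
opening: 0.453
finger_force: 0.0
clock: 22.95
tool_pos: [0.6546, 0.0102, 0.0494]
eef_rot: [-0.362, 0.932, 0.0, -0.0]
contact_force: [0.3, -0.5, 0.7]
opening: 0.454
finger_force: 0.0
0.08348090041521276 42.68016025818309 -137.59608838769677
```

```bash
python3 -m jog '[[[0,0,0,0,0,0],[0,0,0,0,0,0],[0,0,0,0,0,0]]]' 0 10; python3 -m jog '[[[0.0001,0.0044,0,0,0,-0.053],[0.0004,0.0044,0,0,0,-0.053],[0,0,0,0,0,0],[0,0,0,0,0,0]]]'
python3 - <<'E'
from h import *
ax=np.array([.5932,-.0464]);st=get_state();v=st['tool_pos'][:2]-ax;print(np.linalg.norm(v),np.degrees(np.arctan2(v[1],v[0])),yaw(st))
E
```

```text
clock: 23.32
tool_pos: [0.6555, 0.0096, 0.0494]
eef_rot: [-0.362, 0.932, -0.0, 0.0]
contact_force: [1.4, -1.1, 1.2]
opening: 0.406
finger_force: 9.9
clock: 23.82
tool_pos: [0.6484, 0.0162, 0.0494]
eef_rot: [-0.412, 0.911, -0.0, -0.0]
contact_force: [0.5, -2.5, 2.3]
opening: 0.407
finger_force: 10.2
0.08347504819007964 48.58051970632145 -131.29551131069869
```

```bash
python3 -m jog '[[[0,0,0,0,0,0],[0,0,0,0,0,0],[0,0,0,0,0,0]]]' 0.047; python3 -m jog '[[[0,0,-0.01,0,0,0],[0,0,-0.03,0,0,0],[0,0,-0.04,0,0,0],[0,0,-0.04,0,0,0],[0,0,-0.03,0,0,0],[0,0,0,0,0,0],[0,0,0,0,0,0]]]'
python3 - <<'E'
from h import *
import pickle
st=get_state();s=snapshot('wrist');pickle.dump((st,s),open('w5.pkl','wb'));save('w5.png',s,None,1.5)
E
```

```text
clock: 24.2
tool_pos: [0.6481, 0.0166, 0.049]
eef_rot: [-0.412, 0.911, 0.0, -0.0]
contact_force: [0.1, 1.5, 0.0]
opening: 0.535
finger_force: 0.0
clock: 25.08
tool_pos: [0.648, 0.0158, 0.1986]
eef_rot: [-0.412, 0.911, -0.0, -0.001]
contact_force: [-0.3, -0.8, -0.1]
opening: 0.53
finger_force: 0.0
```

View pics/w5.png

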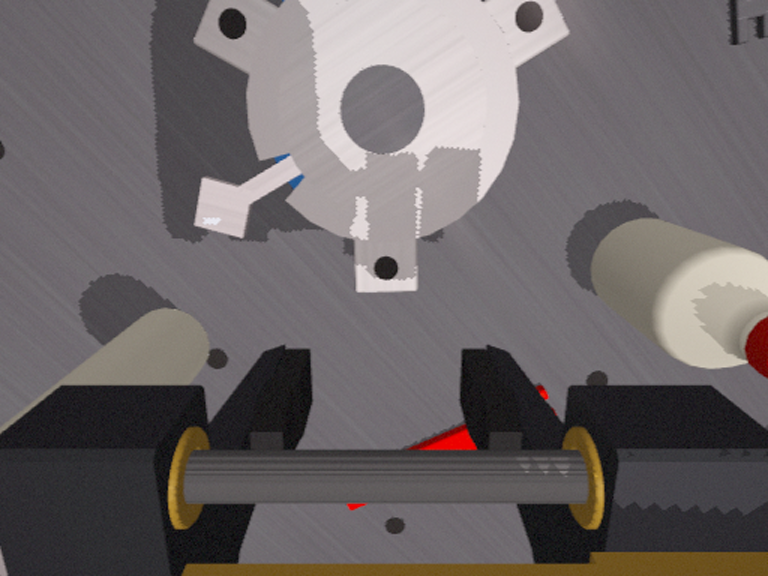

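The pointer bar shows centred in the notch at (285,172), with the diamond at (221,208). Next I work out the exact error and plan the strap.

Run:
```python
from h import *
import pickle
st,s=pickle.load(open('w5.pkl','rb'));T=cam(s,st)
P=lambda x,y,z: ray(s,T,(x/1.5,y/1.5),z)[:2]
h=np.array([P(232,24,.064),P(529,16.5,.064),P(386,267.5,.064)]);ax=h.mean(0);v=h-ax;A=np.degrees(np.arctan2(v[:,1],v[:,0]));print(ax,A,'notch',(A-[-60,180,60]+180)%360-180)
c=P(221.5,207,.034)-ax;print('ptr',np.degrees(np.arctan2(c[1],c[0])),np.linalg.norm(c))
A0=np.radians(-11.4);u=lambda a:np.array([np.cos(a),np.sin(a)])
ax=np.array([.5932,-.0464]);pv=ax+.125*u(A0-np.pi/2);print('pivot',pv)
# handle open: direction strap0 = pointer+180 then clockwise
for t in (0,.3,.8,1.2,1.57): print(t,(pv+.085*u(A0+np.pi-t)).round(4))
```

```text
[ 0.59298526 -0.04618774] [-69.90954203 169.92865265  50.00890642] notch [ -9.90954203 -10.07134735  -9.99109358]
ptr -12.01278146354782 0.11274916729755768
pivot [ 0.56849283 -0.1689339 ]
0 [ 0.4852 -0.1521]
0.3 [ 0.4939 -0.1283]
0.8 [ 0.5225 -0.0975]
1.2 [ 0.554  -0.0852]
1.57 [ 0.5852 -0.0856]
```

Run:
```python
from h import *
import pickle
st,s=pickle.load(open('w4.pkl','rb'));T=cam(s,st)
P=lambda x,y,z: ray(s,T,(x/1.2,y/1.2),z)[:2]
pv=np.array([.5685,-.1689])
for n,a in dict(top=P(87,200,.132),base=P(127,184,.08),end=P(122,164,.08)).items():
    v=a-pv;print(n,a,np.linalg.norm(v),np.degrees(np.arctan2(v[1],v[0])))
s=pickle.load(open('s0.pkl','rb'))['top'];T=cam(s)
a=ray(s,T,(225+508/6,140+541/6),.132)[:2];p=ray(s,T,(225+588/6,140+362/6),.088)[:2];print(a-p,np.linalg.norm(a-p),np.degrees(np.arctan2(*(a-p)[::-1])))
u=lambda a:np.array([np.cos(np.radians(a)),np.sin(np.radians(a))])
delta([*(pv+.085*u(153)),.2],153)
```

```text
top [ 0.49139592 -0.13339871] 0.0848845161698948 155.27707848456868
base [ 0.49096149 -0.13513676] 0.08457054922124639 156.46984462371594
end [ 0.48619839 -0.12281973] 0.09432362359785197 150.75574716478965
[-0.07643397  0.0451624 ] 0.0887794681221503 149.42250851027046
t 25.12 pos [0.6478 0.0157 0.1981] yaw -131.3 q7 1.65 DELTA [ 0.212   0.02   -0.0015] az 1.321 other az -1.821
```

```bash
python3 -m jog '[[[0.018,0.0015,0,0,0,0],[0.04,0.0037,0,0,0,0],[0.04,0.0037,0,0,0,0],[0.04,0.0037,0,0,0,0],[0.04,0.0037,0,0,0,0],[0.036,0.0033,0,0,0,0],[0,0,0,0,0,0]]]' 0.05; python3 -m jog '[[[0,0,0,0,0,0.165],[0,0,0,0,0,0.165],[0,0,0,0,0,0.165],[0,0,0,0,0,0.165],[0,0,0,0,0,0.165],[0,0,0,0,0,0.165],[0,0,0,0,0,0.165],[0,0,0,0,0,0.14],[0,0,0,0,0,0],[0,0,0,0,0,0]]]'
python3 - <<'E'
from h import *
delta([.4918,-.1323,.088],154.5)
E
```

```text
clock: 26.0
tool_pos: [0.4895, -0.1343, 0.1977]
eef_rot: [-0.41, 0.912, 0.0, -0.002]
contact_force: [-0.0, 0.5, 0.5]
opening: 0.564
finger_force: 0.0
clock: 27.25
tool_pos: [0.4927, -0.1309, 0.1989]
eef_rot: [0.219, 0.976, 0.0, -0.0]
contact_force: [-0.3, 0.0, 1.0]
opening: 0.565
finger_force: 0.0
t 27.25 pos [ 0.4927 -0.1309  0.1989] yaw 154.6 q7 0.65 DELTA [ 0.0002 -0.0017  0.1109] az 0.003 other az -3.139
```

Lowering around the handle, then closing gently.

```bash
python3 -m jog '[[[0,-0.0015,0.02,0,0,0],[0,0,0.04,0,0,0],[0,0,0.03,0,0,0],[0,0,0.012,0,0,0],[0,0,0.006,0,0,0],[0,0,0,0,0,0]]]'; python3 -m jog '[[[0,0,0,0,0,0],[0,0,0,0,0,0],[0,0,0,0,0,0]]]' 0.023 5
python3 - <<'E'
from h import *
pv=np.array([.5685,-.1689]);st=get_state();v=st['tool_pos'][:2]-pv;print(np.linalg.norm(v),np.degrees(np.arctan2(v[1],v[0])),yaw(st))
a=np.radians(8);c=np.array([-.085,0]);Rm=np.array([[np.cos(a),-np.sin(a)],[np.sin(a),np.cos(a)]]);print(c-Rm@c,a)
E
```

```text
clock: 28.0
tool_pos: [0.4922, -0.1328, 0.0916]
eef_rot: [0.221, 0.975, 0.0, 0.0]
contact_force: [-0.2, -0.0, 1.0]
opening: 0.567
finger_force: 0.0
clock: 28.38
tool_pos: [0.492, -0.133, 0.0916]
eef_rot: [0.221, 0.975, -0.0, 0.0]
contact_force: [-0.3, 0.2, 0.6]
opening: 0.27
finger_force: 0.0
0.08452493638334685 154.89277709284258 154.4554697488643
[-0.00082721  0.01182971] 0.13962634015954636
```

```bash
python3 -m jog '[[[-0.0008,0.0118,0,0,0,0.14],[-0.0008,0.0118,0,0,0,0.14],[-0.0008,0.0118,0,0,0,0.14],[-0.0008,0.0118,0,0,0,0.14],[0,0,0,0,0,0]]]'; python3 -m jog '[[[-0.0008,0.0118,0,0,0,0.14],[-0.0008,0.0118,0,0,0,0.14],[-0.0008,0.0118,0,0,0,0.14],[-0.0008,0.0118,0,0,0,0.14],[0,0.0059,0,0,0,0.07],[0,0,0,0,0,0]]]';  python3 -m jog '[[[-0.0003,0.0059,0,0,0,0.07],[0,0.003,0,0,0,0.035],[0,0,0,0,0,0],[0,0,0,0,0,0]]]'
python3 - <<'E'
from h import *
pv=np.array([.5685,-.1689]);st=get_state();v=st['tool_pos'][:2]-pv;print(np.linalg.norm(v),np.degrees(np.arctan2(v[1],v[0])),yaw(st))
E
```

```text
clock: 29.0
tool_pos: [0.5233, -0.0972, 0.0914]
eef_rot: [0.481, 0.877, 0.0, 0.0]
contact_force: [-0.3, 1.5, 0.0]
opening: 0.262
finger_force: 0.0
clock: 29.75
tool_pos: [0.5732, -0.0848, 0.0911]
eef_rot: [0.729, 0.685, -0.0, -0.0]
contact_force: [-0.6, 0.7, 0.5]
opening: 0.264
finger_force: 0.0
clock: 30.25
tool_pos: [0.582, -0.0859, 0.0911]
eef_rot: [0.764, 0.645, -0.0, -0.0]
contact_force: [-0.9, 0.5, -1.2]
opening: 0.262
finger_force: 0.4
0.08413280647756734 80.77562320949232 80.32964188460166
```

Nearly there. I keep pushing in small steps until the stop shows in the force.

```bash
python3 -m jog '[[[0,0.002,0,0,0,0.02],[0,0.002,0,0,0,0.02],[0,0,0,0,0,0]]]';  python3 -m jog '[[[0,0.0015,0,0,0,0],[0,0.001,0,0,0,0],[0,0,0,0,0,0]]]'
```

```text
clock: 30.62
tool_pos: [0.5864, -0.0865, 0.0912]
eef_rot: [0.777, 0.629, 0.0, 0.0]
contact_force: [-0.4, 0.7, 0.2]
opening: 0.259
finger_force: 0.4
clock: 31.0
tool_pos: [0.5889, -0.0868, 0.0913]
eef_rot: [0.777, 0.629, 0.0, 0.0]
contact_force: [-0.8, 1.2, 0.3]
opening: 0.262
finger_force: 0.6
```

```bash
python3 -m jog '[[[0,0.0015,0,0,0,0],[0,0.001,0,0,0,0],[0,0,0,0,0,0]]]';  python3 -m jog '[[[0,0.001,0,0,0,0],[0,0.001,0,0,0,0],[0,0,0,0,0,0]]]'
```

```text
clock: 31.38
tool_pos: [0.5892, -0.0868, 0.0911]
eef_rot: [0.777, 0.629, -0.001, -0.001]
contact_force: [-6.0, 2.4, 3.6]
opening: 0.264
finger_force: 2.9
clock: 31.75
tool_pos: [0.5892, -0.0868, 0.091]
eef_rot: [0.777, 0.629, -0.003, -0.003]
contact_force: [-8.5, 4.0, 6.4]
opening: 0.261
finger_force: 4.8
```

The stop is reached (force rose to 8 N with no further motion). I back off, open, lift clear, and look to verify.

```bash
python3 -m jog '[[[0,-0.004,0,0,0,0],[0,0,0,0,0,0],[0,0,0,0,0,0]]]' 0.04; python3 -m jog '[[[0,0,-0.01,0,0,0],[0,0,-0.03,0,0,0],[0,0,-0.04,0,0,0],[0,0,-0.04,0,0,0],[0,-0.03,-0.03,0,0,0],[0,-0.05,0,0,0,0],[-0.02,-0.05,0,0,0,0],[-0.03,-0.05,0,0,0,0],[-0.05,0,0,0,0,0],[-0.05,0,0,0,0,0],[0,0,0,0,0,0]]]'
python3 - <<'E'
from h import *
s=snapshot('top');save('end.png',s,(80,80,360,290),2.8)
E
```

```text
clock: 32.12
tool_pos: [0.59, -0.0875, 0.0914]
eef_rot: [0.777, 0.629, 0.001, 0.001]
contact_force: [-0.0, -0.1, 1.5]
opening: 0.458
finger_force: 0.0
clock: 33.5
tool_pos: [0.3807, -0.2003, 0.2417]
eef_rot: [0.78, 0.626, -0.001, 0.001]
contact_force: [0.3, 0.2, 0.2]
opening: 0.457
finger_force: 0.0
```

View pics/end.png

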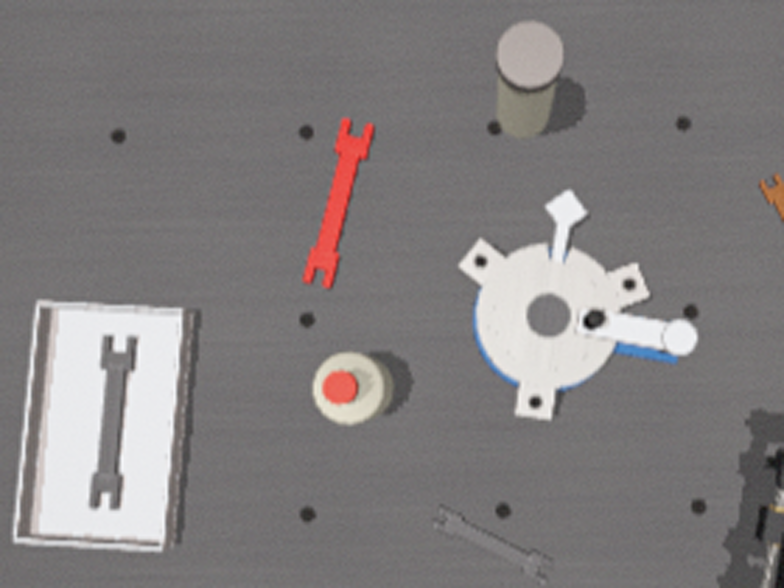

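The end view shows the spanner in the tray at (112,420), the pointer bar visible through the notch at (560,250), the strap over the flange, and the bottle and canister where they stood. The arm is clear, so I hand in.

```bash
python3 -c "
from plant import *
print(finish_job())"
```

```text
the job is handed in; nothing more can be done
None
```

I laid the spanner flat in the tray, turned the flange until the notch was about 2 mm from the pointer point (limit 5 mm), swung the strap to its stop, and handed the job in at about 34 s; the bottle and canister look unmoved in the last picture, and the judge returned no verdict.

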